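# Refill the coffee-pod tube and ram the pods home

### The job

Drop the red coffee pod, chamfered end down, into the mouth of the clear pod tube. Then take the wooden pusher from its stand and press the red pod down the tube, so that the blue pod hung up below it slides all the way to the stop, and hold a firm push (about 15 N, never over 22 N or the pods crush) on the bottomed stack for a second. Stand the pusher back upright, fully home in its stand, and leave everything else where it is.

Things in the scene. Friction and masses are not known exactly. Their poses are not given: they have to be found in the camera images.
- tube: Clear upright plastic tube with a steel rim band on a round steel foot (92 mm wide), fixed to the worktop, 150 mm tall, outer diameter 48 mm, bore 40 mm, wall 4 mm, open at the top. Origin: centre of its underside, at worktop height; z up.
- tube_mouth (a point): Centre of the tube's open mouth, 150 mm above the worktop. In the bore hangs a blue pod, same shape as the red, its underside 25 to 75 mm above the worktop. It grips the wall and slides down only under about 6 N (a little more when faster). Below, a rubber stop is set anywhere from 10 to 45 mm above the worktop; it gives 1 to 2 mm at 15 N, so there the force climbs steeply.
- pod_red: The coffee pod to load: red, rigid, round, 36 mm diameter, 28 mm tall, flat top, lower 8 mm tapering to a 26 mm flat foot, 20 g. It stands on its foot on the worktop. Origin: centre of its underside; z up through its top. It drops freely down the 40 mm bore.
- pusher: Wooden pusher standing upright in its stand, 165 mm long, about 120 g: round shaft 28 mm diameter from the foot to 105 mm; red collar 44 mm diameter from 105 to 111 mm; square grip 24 x 24 mm from 111 to 165 mm. Origin: centre of the foot's end face; z up along it to the grip; x and y are normal to the grip's flat sides.
- stand: Dark wooden stand for the pusher, fixed to the worktop: upright cup of 60 mm diameter and 70 mm height on an 86 mm foot, with a 36 mm socket open at the top, whose floor is 8 mm above the worktop. Origin: centre of its underside; z up.
- pod_green: Green pod, same size as the red; leave alone. Origin: centre of its underside.
- pod_yellow: Yellow pod, same size as the red; leave alone. Origin: centre of its underside.
- mug: Blue mug, 80 mm diameter, 90 mm tall, standing; leave alone. Origin: centre of its underside.
- sugar_jar: Glass sugar jar with steel lid, 72 mm diameter, 110 mm tall, standing; leave alone. Origin: centre of its underside.
- spoon: Steel spoon, 150 mm long, lying flat; leave alone. Origin: under its middle; x along it.
There are look-alikes about, which are no part of the job. There is more than one size of the pod_red; the job needs the smaller. Of the things shaped like the pusher, the wooden one is meant.

How it is judged:
By the outcome, as a careful person would: the job done as asked, in the order asked, and still so for the second after the job is handed in, with the robot touching nothing.
It also fails if it takes over 72 s, if anything falls off the work surface, if the arm or the gripper's body presses on something with over 40 N, if the wrist force passes 120 N, or if a joint passes its speed limit or range.

### The arm

A 7-joint arm with a two-finger parallel gripper is mounted at the origin on the work surface. World frame = base frame: x ahead of the robot, y to its left, z up, the work surface at z = 0. Lengths are in m, angles in rad, forces in N, time in s.
With the tool pointing down it reaches from about 0.425 to 0.875 m from the base axis. Payload 8.4 kg.
Tool frame: the origin (TCP) lies midway between the tips of the shut fingers; the grasp point (between the pads) lies 19 mm behind it; z points along the fingers, y is the line along which they close (so a half turn about z gives the same grasp; the last joint's range is limited). The gripper opens to 87 mm and grips with 3 to 60 N. Pads are 19 mm wide; open, the fingers measure 117 mm over their backs; the gripper's body (75 mm by 190 mm) begins 51 mm behind the grasp point.
Start: joints at [-1.277, 0.333, 0.04, 1.465, -0.013, 1.343, -0.059], TCP at [0.249, 0.6, 0.223] pointing down, gripper open.
Joint ranges: [-2.58, 2.58], [-0.38, 2.09], [-1.3, 1.39], [0.25, 2.4], [-1.5, 4.64], [0.08, 2.09], [-2.65, 2.65]. Speed limits (rad/s): [2.22, 2.22, 2.79, 2.79, 3.14, 3.14, 3.14].

### API

Orientations are given as a unit quaternion [w, x, y, z].
In Python, from rig import * gives the robot as it stands.
- The arm moves only by the shell command python3 -m creep 'ROWS' [OPENING]. ROWS is a JSON object whose one key "increments" holds a list of rows, each a list of 6 numbers: the shift along the tool's x, y, z in cm, then the turn, a rotation vector about the tool's x, y, z in units of 5 degrees (1.0 is 5 degrees). In form: {"increments": [[x, y, z, wx, wy, wz], ...]}. A call has 1 to 8 rows; each row is the pose to reach, as a shift and turn from the pose commanded when the call began, along the tool's axes at that moment; what a row does not reach only later rows make up. A row lasts 1/8 s, in which the tool goes at most 62.5 mm and 10.7 degrees, less where a joint would pass 70% of its speed; a pose out of reach is approached as far as the arm can. A call with a gripper value outside its range is refused whole. OPENING is the opening, from 0 (shut) to 1 (fully open), set as the call begins (- or left out, the last holds). The fingers move at their own pace and stop on an object; the grip force is fixed at half the most. Time passes only in rows, so rows that repeat a pose let the fingers close. It gives the time, the measured TCP pose, the force, the opening and the grip force at its end, in the units of the state.
- observe(): the state, without advancing time (a new reading comes with each control period).
- snapshot(name): name is "scene" or "side" or "wrist"; returns (picture, depth): 384x512x3 uint8, red, green, blue; 384x512 float32, m along the optical axis (not along the pixel's ray), 0 where there is no reading.
- camera_info(name): a dict with "camera_matrix" (3x3 intrinsics, pixels), "world_to_cam" (4x4, takes a point from world to camera coordinates); the wrist camera has in their place "T_tool_cam" (4x4, takes a point from camera to tool coordinates, whose origin is the TCP and whose axes are the flange's). Camera axes: x right, y up, looking along -z (the intrinsics and any distortion apply to the point x, -y, -z); pixel columns grow to the right and rows downward; lengths in m; the calibration is good to about 2 mm. A picture is of the moment at which its call begins: read the wrist's pose just before it. camera_info takes no time and is no camera call.
- finish_job(): hands the job in; it is judged then, once.
The state is a dict: "t": time; "q": joint angles; "joint_velocities": joint speeds; "effort": joint torques, N m; "eef_pos": TCP position; "eef_rot": TCP orientation; "ft_force": force on the tool from outside, world axes, zero at the start; "wrist_torque": the same for the moment, N m; "width": finger opening in m; "grip_force": force on a finger pad.
Only numpy, scipy, OpenCV 4.12 (cv2) and the standard library are available. Lean on these libraries where they do the work, as an engineer would, in place of code of your own. Each camera call takes 0.05 s, during which the arm holds its last target. There are 200 camera calls.

## Working session

There is one attempt and no reset: what is moved stays moved. The work goes in short steps, Python scripts to look and compute and a shell command to move; the robot and the scene stay as the last step left them, time stands still between calls to the robot, and variables do not carry over. Pictures are saved under pics/ and viewed, at most 12 in all, crops included, and the job is handed in when it is done.

```bash
mkdir -p pics; ls; cat > h.py <<'E'
from rig import *
import numpy as np, cv2
from scipy.spatial.transform import Rotation as R
def cam(n):
    c=camera_info(n); K=np.array(c['camera_matrix'])
    if n=='wrist':
        s=observe(); T=np.eye(4); q=s['eef_rot']; T[:3,:3]=R.from_quat([q[1],q[2],q[3],q[0]]).as_matrix(); T[:3,3]=s['eef_pos']
        C=T@np.array(c['T_tool_cam'])
    else: C=np.linalg.inv(np.array(c['world_to_cam']))
    return K,C
def ray(K,C,u,v):
    d=np.linalg.inv(K)@np.array([u,v,1.0]); d=C[:3,:3]@np.array([d[0],-d[1],-d[2]]); return C[:3,3],d
def plane(K,C,u,v,z):
    o,d=ray(K,C,u,v); return o+d*(z-o[2])/d[2]
def px(K,C,p):
    p=np.linalg.inv(C)@np.append(p,1); q=K@np.array([p[0],-p[1],-p[2]]); return q[:2]/q[2]
def cloud(K,C,dep):
    v,u=np.mgrid[:dep.shape[0],:dep.shape[1]]; P=np.stack([u,v,np.ones_like(u)],-1)@np.linalg.inv(K).T
    P=P*dep[...,None]*[1,-1,-1]; return P@C[:3,:3].T+C[:3,3]
def save(n,im): cv2.imwrite(f'pics/{n}.png',im[...,::-1])
E
python3 - <<'E'
from h import *
print(observe()); print({n:{k:np.round(v,3).tolist() if not isinstance(v,(str,dict)) else v for k,v in camera_info(n).items()} for n in('scene','side','wrist')})
for n in('scene','side','wrist'):
    K,C=cam(n); im,d=snapshot(n); save(n,im); np.savez(n,im=im,d=d,K=K,C=C)
E
```

```text
pics
{'t': 0.0, 'q': array([-1.27720309,  0.33388877,  0.03989041,  1.46628186, -0.01338254,
        1.34327494, -0.05849787]), 'joint_velocities': array([-1.91290285e-04, -2.79171028e-04,  1.47093257e-03, -9.74201175e-04,
        4.52803007e-05, -4.56443400e-04,  1.08364890e-03]), 'effort': array([-1.12169433e-03, -6.56364870e+01,  1.33418888e+00, -4.03801274e+01,
       -5.98649425e-02,  4.47395048e-02,  1.42490007e-04]), 'eef_pos': array([0.24866535, 0.60005092, 0.22166863]), 'eef_rot': array([-9.07667190e-05,  1.95149666e-01,  9.80773153e-01, -7.88339946e-04]), 'ft_force': array([-0.98417638, -0.08056329, -0.86311877]), 'wrist_torque': array([ 0.04041782,  0.05398018, -0.03179824]), 'grip_force': 0.0, 'width': 0.08696181848654656}
{'scene': {'camera_matrix': [[429.64, 0.0, 256.682], [0.0, 429.64, 193.074], [0.0, 0.0, 1.0]], 'world_to_cam': [[0.016, 1.0, 0.008, 0.02], [-0.669, 0.005, 0.743, 0.314], [0.743, -0.017, 0.669, -1.836], [0.0, 0.0, 0.0, 1.0]]}, 'side': {'camera_matrix': [[351.369, 0.0, 257.506], [0.0, 351.369, 196.259], [0.0, 0.0, 1.0]], 'world_to_cam': [[-0.997, -0.08, -0.006, 0.611], [0.058, -0.768, 0.638, -0.126], [-0.056, 0.636, 0.77, -0.923], [0.0, 0.0, 0.0, 1.0]]}, 'wrist': {'camera_matrix': [[269.045, 0.0, 251.92], [0.0, 269.045, 183.835], [0.0, 0.0, 1.0]], 'T_tool_cam': [[0.001, 0.969, 0.246, 0.066], [1.0, -0.001, 0.001, 0.001], [0.002, 0.246, -0.969, -0.161], [0.0, 0.0, 0.0, 1.0]]}}
```

View pics/scene.png

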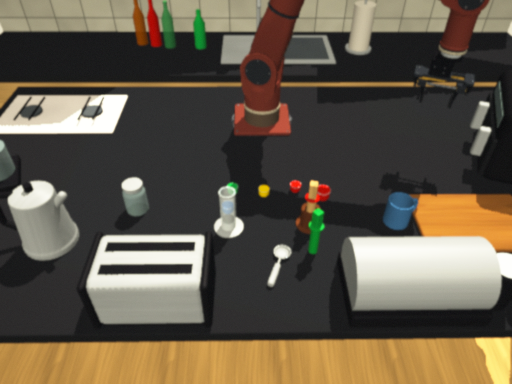

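View pics/side.png

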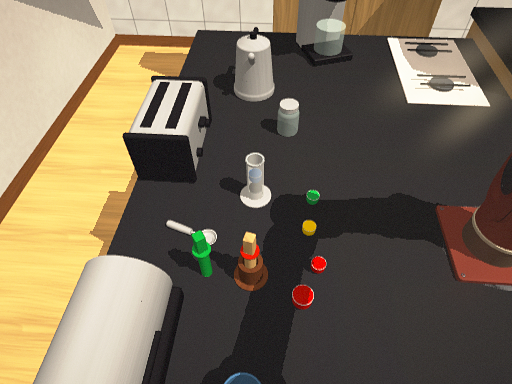

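The scene view shows the small red pod at about (295,186), the big one at (322,192), the tube at (228,205), the wooden pusher in its stand at (312,205) and the green decoy at (316,235). In the side view they are: small red (318,264), tube (255,178), pusher (250,260).

```bash
cat > m.py <<'E'
from h import *
def blobs(n,lo,hi,amin=12):
    z=np.load(n+'.npz'); hsv=cv2.cvtColor(z['im'],cv2.COLOR_RGB2HSV); m=cv2.inRange(hsv,lo,hi)
    P=cloud(z['K'],z['C'],z['d']); k,l,st,c=cv2.connectedComponentsWithStats(m)
    for i in range(1,k):
        if st[i,4]<amin: continue
        p=P[(l==i)&(z['d']>0)]; p=p[(p[:,0]>.3)&(p[:,0]<.9)&(abs(p[:,1])<.5)]
        if len(p)<8: continue
        zt=np.percentile(p[:,2],95); t=p[p[:,2]>zt-.004]
        print(n,c[i].round(1),st[i].tolist(),'ztop',zt.round(4),'topmid',((t.max(0)+t.min(0))/2).round(4),'mean',t.mean(0).round(4),'ext',(t.max(0)-t.min(0)).round(3))
if __name__=='__main__':
  for n in('scene','side'):
    for nm,lo,hi in(('red',(0,180,90),(6,255,255)),('yel',(22,180,100),(32,255,255)),('green',(50,150,80),(80,255,255)),('wood',(12,80,120),(22,180,255)),('brown',(4,120,30),(14,255,120))):
        print(nm); blobs(n,lo,hi)
    z=np.load(n+'.npz'); P=cloud(z['K'],z['C'],z['d']); 
    # everything above the table
    m=(P[...,0]>.35)&(P[...,0]<.9)&(abs(P[...,1])<.35)&(P[...,2]>.012)&(P[...,2]<.25)&(z['d']>0)
    k,l,st,c=cv2.connectedComponentsWithStats(m.astype(np.uint8))
    for i in range(1,k):
        if st[i,4]<25: continue
        p=P[l==i]; print('obj',c[i].round(0),st[i,4],p.min(0).round(3),p.max(0).round(3))
  for n,s in(('scene',[(150,310,165,265)]),('side',[(120,300,160,345)])):
    im=np.load(n+'.npz')['im']; a,b,c,d=s[0]; save(n+'c',cv2.resize(im[a:b,c-0:d+90],None,fx=3,fy=3,interpolation=cv2.INTER_CUBIC)[:600,:800])
E
python3 m.py
```

```text
red
scene [294.9 186.3] [290, 181, 11, 12, 100] ztop 0.0306 topmid [0.456  0.1049 0.0291] mean [0.4568 0.103  0.0288] ext [0.034 0.032 0.005]
scene [323.4 189.2] [318, 185, 12, 9, 89] ztop 0.0401 topmid [0.4928 0.1955 0.0385] mean [0.495  0.196  0.0382] ext [0.04  0.037 0.005]
scene [316.6 198. ] [305, 193, 24, 10, 120] ztop 0.1207 topmid [0.6256 0.1336 0.1219] mean [0.6285 0.1356 0.1192] ext [0.032 0.039 0.01 ]
yel
scene [263.5 190.2] [258, 184, 11, 13, 115] ztop 0.0309 topmid [ 0.4763 -0.0052  0.03  ] mean [ 0.4793 -0.0062  0.0289] ext [0.037 0.031 0.006]
green
scene [232.5 184.5] [228, 182, 9, 6, 33] ztop 0.0312 topmid [ 0.4594 -0.111   0.0301] mean [ 0.461  -0.1102  0.0297] ext [0.023 0.024 0.006]
scene [315.4 229.5] [308, 208, 17, 46, 480] ztop 0.1644 topmid [0.7322 0.1357 0.1645] mean [0.7321 0.1352 0.164 ] ext [0.031 0.028 0.008]
wood
scene [312.6 189.5] [309, 180, 10, 19, 126] ztop 0.1719 topmid [0.624  0.1346 0.1717] mean [0.6266 0.1327 0.1716] ext [0.021 0.022 0.007]
scene [310.7 206.6] [306, 202, 13, 11, 87] ztop 0.1047 topmid [0.6347 0.1323 0.1079] mean [0.6339 0.1311 0.1
[... 2588 characters left out ...]
de [252.1 276.9] [234, 264, 34, 27, 517] ztop 0.0665 topmid [0.6186 0.1555 0.0671] mean [0.6193 0.1609 0.0665] ext [0.055 0.023 0.009]
obj [181. 137.] 3379 [ 0.796 -0.35   0.012] [ 0.9   -0.146  0.184]
obj [255. 175.] 764 [ 0.605 -0.145  0.012] [ 0.655 -0.093  0.151]
obj [312. 196.] 140 [ 0.447 -0.13   0.012] [ 0.482 -0.092  0.031]
obj [197. 246.] 747 [ 0.709 -0.004  0.012] [0.862 0.158 0.166]
obj [309. 227.] 164 [ 0.458 -0.022  0.012] [0.495 0.015 0.032]
obj [250. 260.] 978 [0.591 0.116 0.012] [0.649 0.167 0.175]
obj [135. 303.] 6655 [0.77  0.203 0.012] [0.9   0.35  0.181]
obj [318. 264.] 195 [0.438 0.088 0.013] [0.473 0.123 0.031]
obj [302. 296.] 424 [0.471 0.17  0.012] [0.519 0.22  0.041]
```

```bash
cat > go.py <<'E'
import sys
from h import *
# go.py x y z [yaw change deg about tool z] -> total shift in tool cm, units of 5deg (levelled)
a=[float(v) for v in sys.argv[1:]]
s=observe(); q=s['eef_rot']; M=R.from_quat([q[1],q[2],q[3],q[0]])
sh=M.inv().apply(np.array(a[:3])-s['eef_pos'])*100
yx=M.as_matrix()[:,0]; yx[2]=0; yx/=np.linalg.norm(yx); z=np.array([0,0,-1.]); L=R.from_matrix(np.stack([yx,np.cross(z,yx),z],1))
rv=(M.inv()*L*R.from_rotvec([0,0,np.radians(a[3] if len(a)>3 else 0)])).as_rotvec(degrees=True)/5
print('t',s['t'],'tcp',s['eef_pos'].round(4),'q7',s['q'][6].round(2),'yaw',np.degrees(np.arctan2(yx[1],yx[0])).round(1)); print('shift',sh.round(2),'n',np.linalg.norm(sh)/6.25,'turn',rv.round(2))
E
python3 go.py 0.47 0.105 0.19
```

```text
t 0.15 tcp [0.2487 0.6001 0.2219] q7 -0.06 yaw 157.5
shift [-39.4  -37.27   3.24] n 8.692517932635543 turn [-0.01  0.   -0.  ]
```

```bash
python3 -m creep '{"increments":[[-4,-4,0.4,0,0,0],[-8,-8,0.8,0,0,0],[-12,-12,1.2,0,0,0],[-16,-16,1.6,0,0,0],[-20,-20,2,0,0,0],[-24,-24,2.4,0,0,0],[-28,-28,2.8,0,0,0],[-32,-32,3.2,0,0,0]]}' 0.6; python3 go.py 0.47 0.105 0.19
```

```text
t: 1.15
eef_pos: [0.4223, 0.1805, 0.1905]
eef_rot: [0.0, 0.195, 0.981, 0.0]
ft_force: [0.8, 0.9, -0.0]
width: 0.052
grip_force: 0.0
t 1.15 tcp [0.4223 0.1805 0.1905] q7 0.66 yaw 157.5
shift [-7.3  -5.15  0.04] n 1.429164906560183 turn [ 0. -0. -0.]
```

```bash
python3 -m creep '{"increments":[[-4,-2.5,0,0,0,0],[-7.4,-5.2,0,0,0,0],[-7.4,-5.2,0,0,0,0],[-7.4,-5.2,0,0,0,0]]}'; cat > w.py <<'E'
import sys
from h import *
n=sys.argv[1]; K,C=cam('wrist'); im,d=snapshot('wrist'); save(n,im); np.savez(n,im=im,d=d,K=K,C=C)
E
python3 w.py w1; python3 - <<'E'
from m import *
blobs('w1',(0,180,70),(6,255,255),60); blobs('w1',(174,180,70),(180,255,255),60)
z=np.load('w1.npz'); print(px(z['K'],z['C'],[.455,.105,.028]))
E
```

```text
t: 1.65
eef_pos: [0.47, 0.1064, 0.1904]
eef_rot: [-0.0, 0.195, 0.981, -0.0]
ft_force: [-0.5, 0.2, 0.1]
width: 0.0522
grip_force: 0.0
[246.01408636 160.19199374]
```

View pics/w1.png

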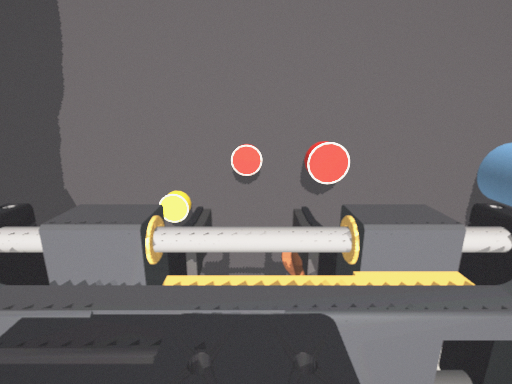

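The wrist view shows the small red pod at (247,160), matching the predicted (246,160). The big one is at (328,163).

```bash
python3 - <<'E'
from h import *
z=np.load('w1.npz'); im=z['im'].astype(int); m=((im[...,0]>100)&(im[...,1]<80)).astype(np.uint8)
k,l,st,c=cv2.connectedComponentsWithStats(m)
for i in range(1,k):
    if st[i,4]>150: 
        cs,_=cv2.findContours((l==i).astype(np.uint8),0,2); e=cv2.minEnclosingCircle(cs[0]); print(e,st[i]); print(plane(z['K'],z['C'],*e[0],.028))
a=np.load('scene.npz');b=np.load('side.npz')
o1,d1=ray(a['K'],a['C'],294.9,186.3)
E
python3 go.py 0.456 0.105 0.012
```

```text
t 1.7 tcp [0.4699 0.1069 0.1904] q7 0.87 yaw 157.6
shift [ 1.2  -0.71 17.84] n 2.862619938892542 turn [-0.   -0.01  0.  ]
```

```bash
python3 - <<'E'
from h import *
z=np.load('w1.npz'); im=z['im'].astype(int); print(im[160,247],im[163,328],z['d'][160,247])
m=((im[...,0]>1.8*im[...,1]+30)).astype(np.uint8)
k,l,st,c=cv2.connectedComponentsWithStats(m)
for i in range(1,k):
    if st[i,4]>150: 
        cs,_=cv2.findContours((l==i).astype(np.uint8),0,2); e=cv2.minEnclosingCircle(cs[0]); print(e,st[i]); print(plane(z['K'],z['C'],*e[0],.028))
E
```

```text
[247 113  99] [247 106  92] 0.3262368
((328.554443359375, 163.1930694580078), 19.34835433959961) [ 310  144   38   38 1100]
[0.49670892 0.19638899 0.028     ]
((246.08108520507812, 160.0270233154297), 13.532109260559082) [233 147  27  27 567]
[0.45484471 0.10515331 0.028     ]
```

```bash
python3 -m creep '{"increments":[[1.3,-0.7,4,0,0,0],[1.3,-0.7,8,0,0,0],[1.3,-0.7,12,0,0,0],[1.3,-0.7,15,0,0,0],[1.3,-0.7,17,0,0,0],[1.3,-0.7,17.8,0,0,0],[1.3,-0.7,17.8,0,0,0]]}'; python3 -m creep '{"increments":[[0,0,0,0,0,0],[0,0,0,0,0,0],[0,0,0,0,0,0],[0,0,0,0,0,0],[0,0,0,0,0,0]]}' 0.2
```

```text
t: 2.58
eef_pos: [0.4554, 0.105, 0.0125]
eef_rot: [-0.0, 0.195, 0.981, -0.0]
ft_force: [0.7, 1.3, -0.2]
width: 0.0525
grip_force: 0.0
t: 3.2
eef_pos: [0.4561, 0.1047, 0.0131]
eef_rot: [0.0, 0.195, 0.981, 0.0]
ft_force: [-0.9, 0.1, 6.5]
width: 0.0347
grip_force: 30.0
```

```bash
python3 -m creep '{"increments":[[0,0,-1,0,0,0],[0,0,-4,0,0,0],[0,0,-9,0,0,0],[0,0,-14,0,0,0],[0,0,-19,0,0,0],[0,0,-24,0,0,0],[0,0,-24,0,0,0]]}'; python3 go.py 0.667 -0.134 0.25
```

```text
t: 4.08
eef_pos: [0.4575, 0.1048, 0.2568]
eef_rot: [0.003, 0.195, 0.981, 0.002]
ft_force: [0.1, -0.6, -0.8]
width: 0.0348
grip_force: 30.0
t 4.075 tcp [0.4575 0.1048 0.2568] q7 0.82 yaw 157.5
shift [-28.5  -14.03   0.73] n 5.0839257197914085 turn [0.06 0.05 0.  ]
```

```bash
python3 -m creep '{"increments":[[-4.5,-2.2,0,0,0,0],[-9.5,-4.7,0,0,0,0],[-14.5,-7.2,0,0,0,0],[-19.5,-9.6,0,0,0,0],[-24.5,-12,0,0,0,0],[-28.5,-14,0,0,0,0],[-28.5,-14,0,0,0,0],[-28.5,-14,0,0,0,0]]}'; python3 -m creep '{"increments":[[0,0,0,0,0,0],[0,0,0,0,0,0]]}'; python3 w.py w2; python3 -c "
from h import *
z=np.load('w2.npz');print(px(z['K'],z['C'],[.631,-.119,.15]))"
```

```text
t: 5.08
eef_pos: [0.6648, -0.1338, 0.2517]
eef_rot: [-0.001, 0.195, 0.981, -0.0]
ft_force: [0.4, -0.6, -0.7]
width: 0.0347
grip_force: 30.0
t: 5.32
eef_pos: [0.6652, -0.1328, 0.253]
eef_rot: [0.0, 0.194, 0.981, 0.0]
ft_force: [0.0, -1.0, -0.4]
width: 0.0347
grip_force: 30.0
[251.28090537 145.99915019]
```

View pics/w2.png

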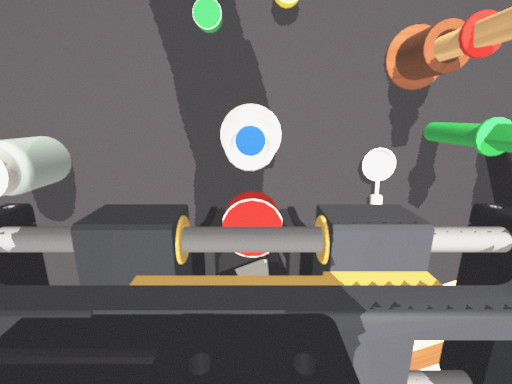

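The wrist view shows the pod held level at about (252,222) and the tube rim near (250,145), with the blue pod inside at (250,140).

```bash
python3 - <<'E'
from h import *
z=np.load('w2.npz'); K,C=z['K'],z['C']; P=cloud(K,C,z['d']); im=z['im'].astype(int)
box=(np.hypot(P[...,0]-.631,P[...,1]+.119)<.045)
for a,b in((.143,.156),(.0,.012)):
    m=box&(P[...,2]>a)&(P[...,2]<b); p=P[m]; v,u=np.nonzero(m); print(a,m.sum(),p.min(0).round(4),p.max(0).round(4),((p.min(0)+p.max(0))/2).round(4), u.min(),u.max(),v.min(),v.max())
    (c,ax,an)=cv2.fitEllipse(cv2.convexHull(np.stack([u,v],1).astype(np.float32))); print('ell',c,ax,plane(K,C,*c,.15 if a>.1 else .005))
m=((im[...,0]>1.8*im[...,1]+30)).astype(np.uint8); m[:180]=0;m[260:]=0;m[:,:200]=0;m[:,300:]=0
p=P[m>0]; print('pod',m.sum(),np.percentile(p,[3,50,97],axis=0).round(4))
zt=np.percentile(p[:,2],90); t=p[abs(p[:,2]-zt)<.004];print(t.min(0),t.max(0),t.mean(0))
# pod plane normal
A=np.c_[t[:,:2],np.ones(len(t))];print('tilt',np.linalg.lstsq(A,t[:,2],rcond=None)[0])
for n in('scene','side'):
    z=np.load(n+'.npz');K,C=z['K'],z['C'];P=cloud(K,C,z['d']); 
    for zz,a,b in((.15,.143,.156),(.002,.002,.01)):
        m=(np.hypot(P[...,0]-.631,P[...,1]+.119)<.055)&(P[...,2]>a)&(P[...,2]<b); v,u=np.nonzero(m); p=P[m]
        print(n,zz,m.sum(),((p.min(0)+p.max(0))/2).round(4),(p.max(0)-p.min(0)).round(3)); 
        c=cv2.fitEllipse(cv2.convexHull(np.stack([u,v],1).astype(np.float32))); print(c[:2],plane(K,C,*c[0],zz))
z=np.load('w2.npz'); save('w2c',cv2.resize(z['im'][90:190,200:310],None,fx=5,fy=5,interpolation=cv2.INTER_CUBIC))
E
```

```text
0.143 804 [ 0.6041 -0.146   0.1433] [ 0.6544 -0.0958  0.1509] [ 0.6293 -0.1209  0.1471] 224 274 119 169
ell (249.01565551757812, 144.06541442871094) (51.004695892333984, 51.30449676513672) [ 0.62841937 -0.12032873  0.15      ]
0.0 967 [ 0.5862 -0.1634  0.    ] [ 0.6685 -0.0743  0.0084] [ 0.6273 -0.1188  0.0042] 222 280 105 154
ell (251.13949584960938, 133.49313354492188) (58.08743667602539, 59.08038330078125) [ 0.62820588 -0.11856704  0.005     ]
pod 1510 [[ 0.6373 -0.1432  0.2506]
 [ 0.6549 -0.1278  0.2669]
 [ 0.6779 -0.1155  0.3344]]
[ 0.64709225 -0.14726252  0.26416728] [ 0.68159062 -0.11469865  0.26875182] [ 0.65768911 -0.1293559   0.26702063]
tilt [-0.0040382   0.00547112  0.27038423]
scene 0.15 101 [ 0.6307 -0.121   0.1475] [0.051 0.05  0.009]
((226.46397399902344, 192.94219970703125), (12.550578117370605, 17.174537658691406)) [ 0.6340772  -0.12077311  0.15      ]
scene 0.002 293 [ 0.6385 -0.1174  0.0059] [0.092 0.105 0.008]
((228.9703369140625, 227.6511993408203), (22.847984313964844, 33.274574279785156)) [ 0.63404058 -0.11868521  0.002     ]
side 0.15 124 [ 0.6299 -0.1188  0.1474] [0.05  0.051 0.008]
((254.66790771484375, 159.94351196289062), (14.604537963867188, 19.243276596069336)) [ 0.62919037 -0.11521493  0.15      ]
side 0.002 324 [ 0.6298 -0.1146  0.006 ] [0.095 0.083 0.008]
((254.78497314453125, 195.48712158203125), (23.079797744750977, 34.35649490356445)) [ 0.63085808 -0.11780061  0.002     ]
```

View pics/w2c.png

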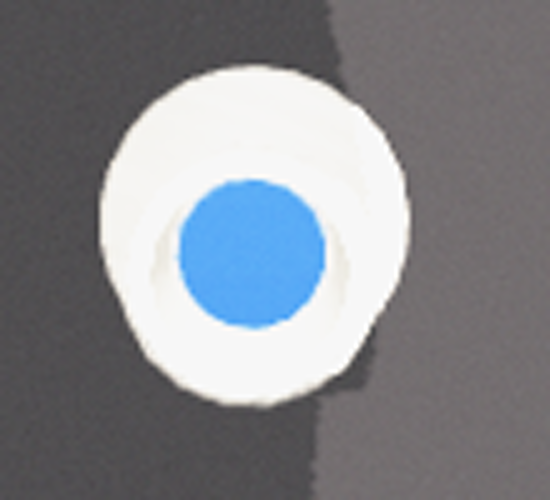

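```bash
python3 go.py 0.6292 -0.1203 0.175
```

```text
t 5.375 tcp [ 0.6653 -0.133   0.253 ] q7 1.51 yaw 157.6
shift [ 3.82 -0.21  7.8 ] n 1.3897513316515064 turn [0.01 0.   0.  ]
```

```bash
python3 -m creep '{"increments":[[2,-0.1,2,0,0,0],[3.8,-0.2,5,0,0,0],[3.8,-0.2,7.8,0,0,0],[3.8,-0.2,7.8,0,0,0],[3.8,-0.2,7.8,0,0,0],[3.8,-0.2,7.8,0,0,0]]}'; python3 go.py 0.6292 -0.1203 0.154; python3 w.py w3; python3 - <<'E'
from h import *
z=np.load('w3.npz'); K,C=z['K'],z['C']; P=cloud(K,C,z['d'])
m=(np.hypot(P[...,0]-.629,P[...,1]+.12)<.045)&(P[...,2]>.143)&(P[...,2]<.156); p=P[m]; v,u=np.nonzero(m); print(m.sum(),p.min(0),p.max(0),u.min(),u.max(),v.min(),v.max())
A=np.c_[2*p[:,:2],np.ones(len(p))]; 
E
```

```text
t: 6.12
eef_pos: [0.6303, -0.1215, 0.176]
eef_rot: [0.001, 0.195, 0.981, 0.0]
ft_force: [-0.5, -0.2, 0.1]
width: 0.0349
grip_force: 30.0
t 6.125 tcp [ 0.6303 -0.1215  0.176 ] q7 1.51 yaw 157.5
shift [0.16 0.07 2.2 ] n 0.3528783576898488 turn [0.01 0.02 0.  ]
815 [ 0.60396101 -0.14407582  0.14302148] [ 0.64115905 -0.09524042  0.15061946] 218 286 171 210
```

View pics/w3.png

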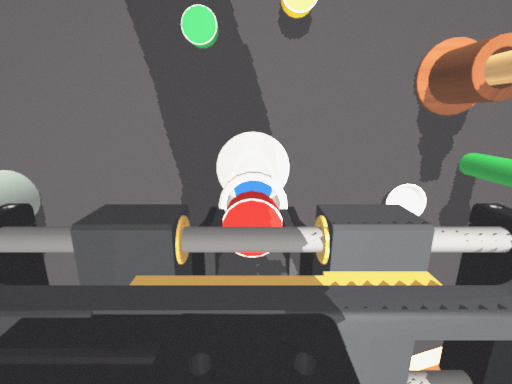

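```bash
python3 -m creep '{"increments":[[0.1,0.05,1,0,0,0],[0.1,0.05,1.5,0,0,0],[0.1,0.05,1.8,0,0,0],[0.1,0.05,2.2,0,0,0],[0.1,0.05,2.2,0,0,0],[0.1,0.05,2.2,0,0,0]]}'
```

```text
t: 6.92
eef_pos: [0.6288, -0.1205, 0.1527]
eef_rot: [0.0, 0.195, 0.981, -0.0]
ft_force: [-0.3, 0.5, -0.9]
width: 0.0345
grip_force: 30.0
```

No contact force, so I'm releasing, rising and looking.

```bash
python3 -m creep '{"increments":[[0,0,0,0,0,0],[0,0,0,0,0,0],[0,0,0,0,0,0],[0,0,0,0,0,0]]}' 0.6; python3 -m creep '{"increments":[[0,0,-2,0,0,0],[-1,0,-5,0,0,0],[-2,0,-9,0,0,0],[-4,0,-12,0,0,0],[-4,0,-12,0,0,0]]}' ; python3 w.py w4;  python3 - <<'E'
from h import *
K,C=cam('side'); im,d=snapshot('side'); np.savez('side2',im=im,d=d,K=K,C=C)
w=np.load('w4.npz')['im']; print(observe()['eef_pos'])
a=cv2.resize(w[60:220,:],None,fx=1.55,fy=1.55); b=cv2.resize(im[130:220,200:310],None,fx=3.5,fy=3.5)
o=np.zeros((600,800,3),np.uint8); o[:a.shape[0],:a.shape[1]]=a; o[260:260+b.shape[0],:b.shape[1]]=b; save('w4',o)
E
```

```text
t: 7.42
eef_pos: [0.6288, -0.1204, 0.1526]
eef_rot: [0.0, 0.195, 0.981, 0.0]
ft_force: [0.1, 0.8, 0.6]
width: 0.0518
grip_force: 0.0
t: 8.05
eef_pos: [0.6675, -0.1368, 0.2764]
eef_rot: [0.003, 0.195, 0.981, -0.0]
ft_force: [0.7, -0.4, -0.8]
width: 0.0522
grip_force: 0.0
[ 0.66566202 -0.13593792  0.27315104]
```

View pics/w4.png

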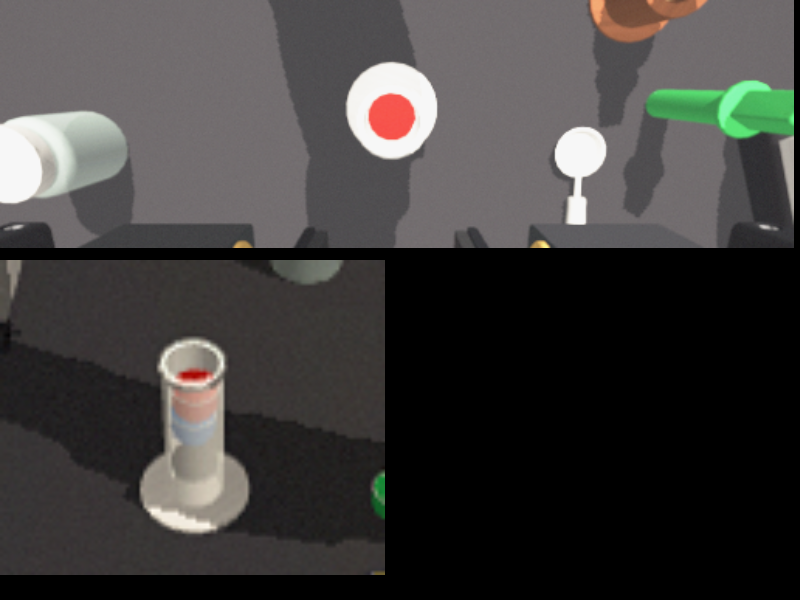

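Red pod is in the tube on top of the blue one. Next is the pusher.

```bash
python3 go.py 0.66 0.12 0.30
```

```text
t 8.15 tcp [ 0.6657 -0.1359  0.2732] q7 1.51 yaw 157.5
shift [10.33 23.42 -2.69] n 4.118474105838106 turn [-0.    0.01 -0.  ]
```

```bash
python3 -m creep '{"increments":[[2,4.5,-1,0,0,0],[4.2,9.5,-2,0,0,0],[6.4,14.5,-2.7,0,0,0],[8.5,19.5,-2.7,0,0,0],[10.3,23.4,-2.7,0,0,0],[10.3,23.4,-2.7,0,0,0],[10.3,23.4,-2.7,0,0,0],[10.3,23.4,-2.7,0,0,0]]}'; python3 -m creep '{"increments":[[0,0,0,0,0,0],[0,0,0,0,0,0]]}'; python3 w.py w5; python3 - <<'E'
from h import *
z=np.load('w5.npz');K,C=z['K'],z['C'];P=cloud(K,C,z['d']); r=np.hypot(P[...,0]-.622,P[...,1]-.138)
for a,b in((.167,.178),(.113,.124),(.064,.073)):
    m=(r<.04)&(P[...,2]>a)&(P[...,2]<b); p=P[m]; v,u=np.nonzero(m); hull=cv2.convexHull(np.stack([u,v],1).astype(np.float32))
    print(a,m.sum(),p.min(0).round(4),p.max(0).round(4),((p.min(0)+p.max(0))/2).round(4),p.mean(0).round(4),cv2.minAreaRect(hull), cv2.minAreaRect((p[:,:2]*1000).astype(np.float32)))
# red tops in the tube from earlier side pic
w=np.load('w4.npz');P=cloud(w['K'],w['C'],w['d']);im=w['im'].astype(int);m=(im[...,0]>1.8*im[...,1]+30)&(np.hypot(P[...,0]-.63,P[...,1]+.12)<.06);print('podtop',P[m].mean(0),m.sum())
z5=z['im']; cs=px(K,C,[.622,.138,.17]).astype(int); print(cs); c=z5[max(0,cs[1]-70):cs[1]+70,max(0,cs[0]-80):cs[0]+80]; save('w5c',cv2.resize(c,None,fx=4,fy=4,interpolation=cv2.INTER_CUBIC))
E
```

```text
t: 9.15
eef_pos: [0.66, 0.1181, 0.2996]
eef_rot: [-0.0, 0.196, 0.981, -0.0]
ft_force: [0.2, -0.7, -0.5]
width: 0.052
grip_force: 0.0
t: 9.4
eef_pos: [0.6602, 0.1192, 0.2996]
eef_rot: [0.0, 0.196, 0.981, -0.0]
ft_force: [-0.2, -0.3, -0.8]
width: 0.0522
grip_force: 0.0
0.167 501 [0.6054 0.1225 0.1674] [0.632  0.1493 0.1741] [0.6187 0.1359 0.1708] [0.6186 0.136  0.1715] ((251.29730224609375, 135.78378295898438), (22.68705940246582, 22.35826301574707), 80.53767395019531) ((618.8609619140625, 135.84861755371094), (23.830589294433594, 24.062942504882812), 77.36984252929688)
0.113 416 [0.5974 0.1141 0.1152] [0.6401 0.157  0.1232] [0.6187 0.1356 0.1192] [0.6145 0.1376 0.1178] ((251.5, 132.5), (33.0, 33.0), 90.0) ((618.7119750976562, 135.91357421875), (41.623146057128906, 40.897586822509766), 67.513671875)
0.064 425 [0.5893 0.1065 0.0659] [0.6478 0.165  0.0717] [0.6186 0.1357 0.0688] [0.6119 0.1385 0.0688] ((251.4000244140625, 130.30001831054688), (41.14365005493164, 40.69643783569336), 63.43495178222656) ((618.625, 135.69439697265625), (58.22359848022461, 58.33808135986328), 2.744274139404297)
podtop [ 0.6272762  -0.11955474  0.12784201] 682
[254 137]
```

View pics/w5c.png

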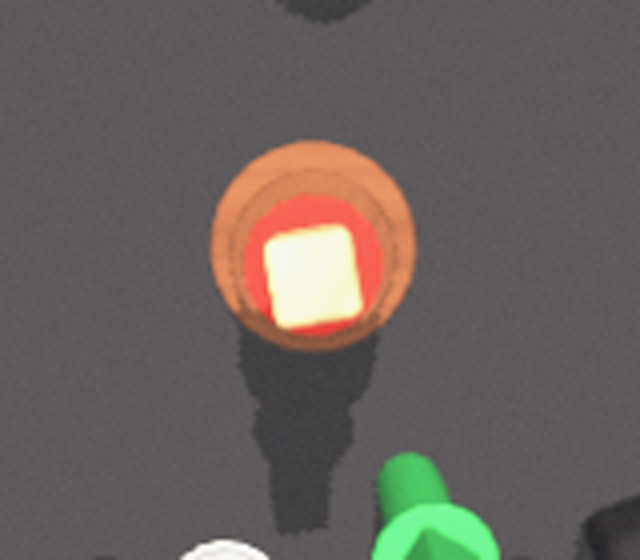

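The wooden pusher stands upright and centred in its stand at (0.6187, 0.1358), turned about 9.7° from the tool.

```bash
python3 go.py 0.6187 0.1358 0.122 -9.7
```

```text
t 9.45 tcp [0.6602 0.1194 0.2996] q7 1.1 yaw 157.5
shift [ 4.47 -0.08 17.76] n 2.9297098191879747 turn [-0.    0.   -1.94]
```

```bash
python3 -m creep '{"increments":[[2,0,2,0,0,-0.9],[4.5,-0.1,5,0,0,-1.94],[4.5,-0.1,8,0,0,-1.94],[4.5,-0.1,11,0,0,-1.94],[4.5,-0.1,11,0,0,-1.94],[4.5,-0.1,11,0,0,-1.94]]}';python3 go.py 0.6187 0.1358 0.122
```

```text
t: 10.2
eef_pos: [0.6188, 0.1361, 0.1908]
eef_rot: [0.001, 0.112, 0.994, 0.0]
ft_force: [0.3, 0.6, 0.6]
width: 0.0518
grip_force: 0.0
t 10.2 tcp [0.6188 0.1361 0.1908] q7 1.22 yaw 167.2
shift [ 0.01 -0.03  6.88] n 1.1012187621794736 turn [0.01 0.01 0.  ]
```

```bash
python3 -m creep '{"increments":[[0,0,2.5,0,0,0],[0,0,4.5,0,0,0],[0,0,6,0,0,0],[0,0,6.7,0,0,0],[0,0,6.7,0,0,0],[0,0,6.7,0,0,0]]}';python3 -m creep '{"increments":[[0,0,0,0,0,0],[0,0,0,0,0,0],[0,0,0,0,0,0],[0,0,0,0,0,0],[0,0,0,0,0,0],[0,0,0,0,0,0]]}' 0.15; python3 go.py 0.6187 0.1358 0.122
```

```text
t: 10.95
eef_pos: [0.6186, 0.1362, 0.1232]
eef_rot: [0.0, 0.112, 0.994, 0.0]
ft_force: [-1.0, 0.3, 0.9]
width: 0.0522
grip_force: 0.0
t: 11.7
eef_pos: [0.6182, 0.1362, 0.1226]
eef_rot: [0.0, 0.112, 0.994, -0.0]
ft_force: [-0.3, 1.4, 0.6]
width: 0.0238
grip_force: 30.0
t 11.7 tcp [0.6182 0.1362 0.1226] q7 1.25 yaw 167.2
shift [-0.05 -0.03  0.06] n 0.013824073154578755 turn [-0.  0. -0.]
```

```bash
python3 -m creep '{"increments":[[0,0,-1,0,0,0],[0,0,-4,0,0,0],[0,0,-8,0,0,0],[0,0,-12,0,0,0],[0,0,-15.5,0,0,0],[0,0,-17.5,0,0,0],[0,0,-17.5,0,0,0],[0,0,-17.5,0,0,0]]}'; python3 go.py 0.629 -0.1202 0.298
```

```text
t: 12.7
eef_pos: [0.6178, 0.1361, 0.2966]
eef_rot: [-0.001, 0.112, 0.994, -0.0]
ft_force: [0.5, -0.2, -1.5]
width: 0.0239
grip_force: 30.0
t 12.7 tcp [0.6178 0.1361 0.2966] q7 1.2 yaw 167.2
shift [ -6.78 -24.75  -0.13] n 4.105394250410112 turn [-0.01 -0.01  0.  ]
```

```bash
python3 -m creep '{"increments":[[-0.8,-3,0,0,0,0],[-2,-7.5,0,0,0,0],[-3.5,-12.5,0,0,0,0],[-4.9,-17.5,0,0,0,0],[-6.1,-22,0,0,0,0],[-6.8,-24.7,0,0,0,0],[-6.8,-24.7,0,0,0,0],[-6.8,-24.7,0,0,0,0]]}'; python3 -m creep '{"increments":[[0,0,0,0,0,0],[0,0,0,0,0,0]]}'; python3 go.py 0.629 -0.1202 0.27; python3 w.py w6; python3 - <<'E'
from h import *
K,C=cam('side'); im,d=snapshot('side'); np.savez('side3',im=im,d=d,K=K,C=C)
w=np.load('w6.npz')['im']
a=cv2.resize(w[100:300,100:420],None,fx=1.7,fy=1.7); b=cv2.resize(im[70:220,190:340],None,fx=1.7,fy=1.7)
o=np.zeros((600,560,3),np.uint8); o[:340,:544]=a; o[343:598,:255]=b; save('w6',o)
E
```

```text
t: 13.7
eef_pos: [0.6296, -0.1187, 0.2965]
eef_rot: [-0.001, 0.111, 0.994, 0.0]
ft_force: [0.8, -0.0, -2.0]
width: 0.0242
grip_force: 30.0
t: 13.95
eef_pos: [0.6299, -0.1186, 0.2974]
eef_rot: [-0.0, 0.111, 0.994, 0.0]
ft_force: [-0.2, 0.6, -1.7]
width: 0.0237
grip_force: 30.0
t 13.95 tcp [ 0.6299 -0.1186  0.2974] q7 1.64 yaw 167.3
shift [ 0.05 -0.18  2.74] n 0.4395666062156644 turn [ 0. -0. -0.]
```

View pics/w6.png

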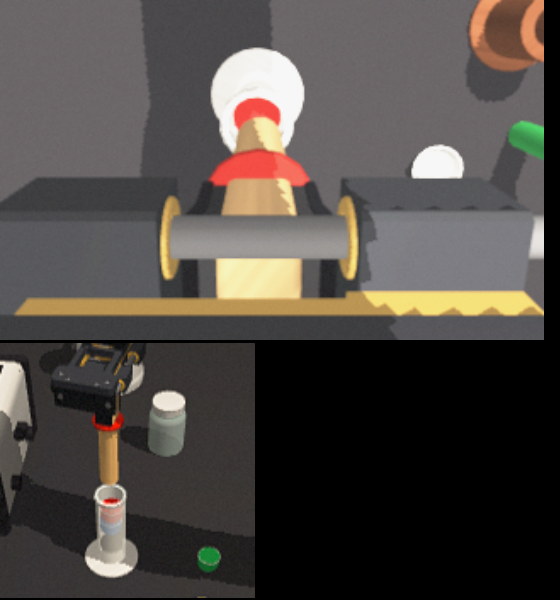

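Side view and wrist view show the shaft centred above the mouth. I'm lowering it into the tube.

```bash
cat > ok.py <<'E'
import sys
from h import *
s=observe(); f=s['ft_force'][2]; sys.exit(0 if f<float(sys.argv[1]) else 1)
E
python3 -m creep '{"increments":[[0.05,-0.17,0,0,0,0],[0.05,-0.17,1,0,0,0],[0.05,-0.17,2,0,0,0],[0.05,-0.17,3,0,0,0],[0.05,-0.17,4,0,0,0],[0.05,-0.17,4.5,0,0,0],[0.05,-0.17,4.5,0,0,0],[0.05,-0.17,4.5,0,0,0]]}'; python3 go.py 0.629 -0.1202 0.243
python3 - <<'E'
from h import *
# look for the stop in the earlier clear views: column profile through the tube axis
for n in('side2','scene'):
    z=np.load(n+'.npz'); K,C=z['K'],z['C']
    for h in np.arange(.005,.15,.008):
        u,v=px(K,C,[.629,-.12,h]); print(n,round(h,3),z['im'][int(round(v)),int(round(u))].tolist(),end=' ')
    print()
E
```

```text
t: 15.05
eef_pos: [0.6291, -0.1214, 0.2529]
eef_rot: [0.0, 0.112, 0.994, -0.0]
ft_force: [-0.1, -0.1, -1.2]
width: 0.0241
grip_force: 30.0
t 15.05 tcp [ 0.6291 -0.1214  0.2529] q7 1.65 yaw 167.2
shift [0.04 0.11 0.99] n 0.1602286809970651 turn [-0.    0.01 -0.  ]
side2 0.005 [194, 185, 168] side2 0.013 [169, 162, 147] side2 0.021 [153, 147, 134] side2 0.029 [155, 147, 133] side2 0.037 [154, 149, 134] side2 0.045 [154, 147, 133] side2 0.053 [154, 152, 141] side2 0.061 [150, 156, 159] side2 0.069 [152, 156, 160] side2 0.077 [169, 168, 162] side2 0.085 [167, 153, 147] side2 0.093 [184, 141, 127] side2 0.101 [182, 140, 126] side2 0.109 [198, 152, 135] side2 0.117 [200, 144, 131] side2 0.125 [251, 235, 220] side2 0.133 [160, 0, 0] side2 0.141 [172, 82, 74] side2 0.149 [162, 155, 140] 
scene 0.005 [205, 206, 189] scene 0.013 [193, 194, 177] scene 0.021 [168, 169, 152] scene 0.029 [165, 166, 150] scene 0.037 [164, 165, 149] scene 0.045 [164, 165, 150] scene 0.053 [164, 166, 154] scene 0.061 [158, 172, 178] scene 0.069 [159, 179, 191] scene 0.077 [164, 182, 192] scene 0.085 [175, 191, 198] scene 0.093 [160, 182, 195] scene 0.101 [162, 183, 196] scene 0.109 [165, 185, 197] scene 0.117 [188, 195, 189] scene 0.125 [195, 197, 181] scene 0.133 [203, 208, 192] scene 0.141 [165, 167, 152] scene 0.149 [165, 174, 153]
```

```bash
python3 -m creep '{"increments":[[0.03,0.1,0.2,0,0,0],[0.03,0.1,0.4,0,0,0],[0.03,0.1,0.6,0,0,0],[0.03,0.1,0.8,0,0,0],[0.03,0.1,1.0,0,0,0],[0.03,0.1,1.1,0,0,0],[0.03,0.1,1.2,0,0,0]]}' && python3 ok.py 9 && python3 -m creep '{"increments":[[0,0,0.1,0,0,0],[0,0,0.2,0,0,0],[0,0,0.3,0,0,0],[0,0,0.4,0,0,0]]}' && python3 ok.py 9 && python3 -m creep '{"increments":[[0,0,0.1,0,0,0],[0,0,0.2,0,0,0],[0,0,0.3,0,0,0],[0,0,0.4,0,0,0]]}'; python3 go.py 0.629 -0.1202 0.222
```

```text
t: 15.92
eef_pos: [0.6288, -0.1203, 0.2405]
eef_rot: [-0.0, 0.112, 0.994, -0.0]
ft_force: [0.0, -0.2, -1.4]
width: 0.0237
grip_force: 30.0
t: 16.42
eef_pos: [0.629, -0.1203, 0.2368]
eef_rot: [0.0, 0.112, 0.994, -0.0]
ft_force: [-0.1, 0.2, 3.8]
width: 0.024
grip_force: 30.0
t: 16.92
eef_pos: [0.6289, -0.1203, 0.2326]
eef_rot: [0.0, 0.112, 0.994, -0.0]
ft_force: [0.2, -0.4, 4.3]
width: 0.0237
grip_force: 30.0
t 16.925 tcp [ 0.6289 -0.1203  0.2326] q7 1.65 yaw 167.2
shift [-0.01  0.01  1.06] n 0.16890448705415448 turn [-0.  0. -0.]
```

```bash
python3 -m creep '{"increments":[[0,0,0.1,0,0,0],[0,0,0.2,0,0,0],[0,0,0.3,0,0,0],[0,0,0.4,0,0,0]]}' && python3 ok.py 8 && python3 -m creep '{"increments":[[0,0,0.1,0,0,0],[0,0,0.2,0,0,0],[0,0,0.3,0,0,0],[0,0,0.4,0,0,0]]}' && python3 ok.py 8 && python3 -m creep '{"increments":[[0,0,0.1,0,0,0],[0,0,0.2,0,0,0],[0,0,0.3,0,0,0],[0,0,0.4,0,0,0]]}' && for i in 1; do python3 ok.py 8 && python3 -m creep '{"increments":[[0,0,0.05,0,0,0],[0,0,0.1,0,0,0]]}' && python3 ok.py 8 && python3 -m creep '{"increments":[[0,0,0.05,0,0,0],[0,0,0.1,0,0,0]]}'; done | grep -E '^t|eef_pos|force'
```

```text
t: 17.42
eef_pos: [0.6289, -0.1203, 0.2285]
eef_rot: [0.0, 0.112, 0.994, -0.0]
ft_force: [0.0, -0.5, 5.0]
width: 0.0234
grip_force: 30.0
t: 17.92
eef_pos: [0.6288, -0.1202, 0.2245]
eef_rot: [-0.0, 0.112, 0.994, -0.0]
ft_force: [0.0, -0.4, 4.5]
width: 0.0236
grip_force: 30.0
t: 18.42
eef_pos: [0.6288, -0.1203, 0.2205]
eef_rot: [0.0, 0.112, 0.994, -0.0]
ft_force: [0.7, -0.2, 4.2]
width: 0.0242
grip_force: 30.0
t: 18.68
eef_pos: [0.6289, -0.1202, 0.2196]
ft_force: [-0.4, -0.1, 4.4]
grip_force: 30.0
t: 18.92
eef_pos: [0.6288, -0.1203, 0.2185]
ft_force: [0.4, -0.3, 3.9]
grip_force: 30.0
```

```bash
(python3 ok.py 8 && python3 -m creep '{"increments":[[0,0,0.07,0,0,0]]}' && python3 ok.py 8 && python3 -m creep '{"increments":[[0,0,0.07,0,0,0]]}' && python3 ok.py 8 && python3 -m creep '{"increments":[[0,0,0.07,0,0,0]]}' && python3 ok.py 8 && python3 -m creep '{"increments":[[0,0,0.07,0,0,0]]}' && python3 ok.py 8 && python3 -m creep '{"increments":[[0,0,0.07,0,0,0]]}' && python3 ok.py 8 && python3 -m creep '{"increments":[[0,0,0.07,0,0,0]]}' && python3 ok.py 8 && python3 -m creep '{"increments":[[0,0,0.07,0,0,0]]}' && python3 ok.py 8 && python3 -m creep '{"increments":[[0,0,0.07,0,0,0]]}' && python3 ok.py 8 && python3 -m creep '{"increments":[[0,0,0.07,0,0,0]]}' && python3 ok.py 8 && python3 -m creep '{"increments":[[0,0,0.07,0,0,0]]}' && python3 ok.py 8 && python3 -m creep '{"increments":[[0,0,0.07,0,0,0]]}' && python3 ok.py 8 && python3 -m creep '{"increments":[[0,0,0.07,0,0,0]]}' && python3 ok.py 8 && python3 -m creep '{"increments":[[0,0,0.07,0,0,0]]}' && python3 ok.py 8 && python3 -m creep '{"increments":[[0,0,0.07,0,0,0]]}') | grep -E 'eef_pos|ft_force'
```

```text
eef_pos: [0.6288, -0.1203, 0.2179]
ft_force: [-0.0, -1.3, 4.0]
eef_pos: [0.6288, -0.1202, 0.2171]
ft_force: [-0.4, 0.7, 5.3]
eef_pos: [0.6289, -0.1203, 0.2164]
ft_force: [0.0, -0.1, 3.6]
eef_pos: [0.6289, -0.1202, 0.2157]
ft_force: [0.8, -1.1, 4.3]
eef_pos: [0.6288, -0.1202, 0.215]
ft_force: [0.3, -1.1, 4.7]
eef_pos: [0.6288, -0.1202, 0.2143]
ft_force: [-0.1, -0.2, 4.3]
eef_pos: [0.6288, -0.1203, 0.2136]
ft_force: [0.1, -0.4, 4.4]
eef_pos: [0.6288, -0.1203, 0.2129]
ft_force: [0.6, -0.1, 2.8]
eef_pos: [0.6289, -0.1202, 0.2123]
ft_force: [0.8, 0.4, 4.1]
eef_pos: [0.6289, -0.1203, 0.2117]
ft_force: [-1.7, -0.8, 6.2]
eef_pos: [0.6289, -0.1203, 0.2112]
ft_force: [-0.5, -0.6, 8.6]
```

```bash
(python3 -m creep '{"increments":[[0,0,0,0,0,0]]}' && python3 ok.py 10.5 && python3 -m creep '{"increments":[[0,0,0.05,0,0,0]]}' && python3 ok.py 11.5 && python3 -m creep '{"increments":[[0,0,0.05,0,0,0]]}' && python3 ok.py 12 && python3 -m creep '{"increments":[[0,0,0.03,0,0,0]]}' && python3 ok.py 12 && python3 -m creep '{"increments":[[0,0,0.03,0,0,0]]}'; python3 -m creep '{"increments":[[0,0,0,0,0,0]]}') | grep -E '^t|eef_pos|ft_force'
```

```text
t: 20.42
eef_pos: [0.629, -0.1203, 0.2114]
ft_force: [-1.2, -0.6, 7.1]
t: 20.55
eef_pos: [0.629, -0.1203, 0.211]
ft_force: [-1.4, 0.4, 10.2]
t: 20.68
eef_pos: [0.629, -0.1204, 0.2107]
ft_force: [-2.0, 0.1, 11.3]
t: 20.8
eef_pos: [0.629, -0.1204, 0.2106]
ft_force: [-2.7, 0.5, 12.2]
t: 20.92
eef_pos: [0.629, -0.1204, 0.2106]
ft_force: [-2.2, 0.8, 10.3]
```

```bash
(python3 -m creep '{"increments":[[0,0,0.05,0,0,0]]}'; python3 -m creep '{"increments":[[0,0,0,0,0,0]]}';python3 -m creep '{"increments":[[0,0,0,0,0,0]]}'; python3 ok.py 12.7 && python3 -m creep '{"increments":[[0,0,0.03,0,0,0]]}'; python3 -m creep '{"increments":[[0,0,0,0,0,0]]}';python3 -m creep '{"increments":[[0,0,0,0,0,0]]}') | grep -E '^t|eef_pos|ft_force'
```

```text
t: 21.05
eef_pos: [0.6291, -0.1204, 0.2103]
ft_force: [-1.9, -0.3, 14.0]
t: 21.18
eef_pos: [0.6291, -0.1204, 0.2104]
ft_force: [-2.7, 0.1, 12.9]
t: 21.3
eef_pos: [0.6291, -0.1204, 0.2104]
ft_force: [-1.9, -0.0, 13.0]
t: 21.42
eef_pos: [0.6291, -0.1204, 0.2104]
ft_force: [-3.2, 1.1, 13.6]
t: 21.55
eef_pos: [0.6291, -0.1204, 0.2104]
ft_force: [-2.1, 0.8, 13.4]
```

```bash
(python3 -m creep '{"increments":[[0,0,0,0,0,0],[0,0,0,0,0,0],[0,0,0,0,0,0],[0,0,0,0,0,0]]}'; python3 ok.py 12.2 && python3 -m creep '{"increments":[[0,0,0.02,0,0,0]]}'; python3 -m creep '{"increments":[[0,0,0,0,0,0],[0,0,0,0,0,0],[0,0,0,0,0,0],[0,0,0,0,0,0],[0,0,0,0,0,0],[0,0,0,0,0,0],[0,0,0,0,0,0],[0,0,0,0,0,0]]}') | grep -E '^t|eef_pos|ft_force'; python3 -m creep '{"increments":[[0,0,-0.3,0,0,0],[0,0,-1.5,0,0,0],[0,0,-3.5,0,0,0],[0,0,-5.5,0,0,0],[0,0,-7.5,0,0,0],[0,0,-8.8,0,0,0],[0,0,-8.8,0,0,0],[0,0,-8.8,0,0,0]]}'; python3 go.py 0.6187 0.1358 0.298
```

```text
t: 22.05
eef_pos: [0.6291, -0.1204, 0.2104]
ft_force: [-2.6, -0.3, 12.5]
t: 23.05
eef_pos: [0.6291, -0.1204, 0.2104]
ft_force: [-2.0, 0.5, 13.3]
t: 24.05
eef_pos: [0.6286, -0.1201, 0.2964]
eef_rot: [-0.001, 0.112, 0.994, -0.0]
ft_force: [0.6, 0.2, -1.7]
width: 0.0237
grip_force: 30.0
t 24.05 tcp [ 0.6286 -0.1201  0.2964] q7 1.64 yaw 167.2
shift [ 6.63 24.74 -0.16] n 4.097618279080491 turn [-0.   -0.01  0.  ]
```

```bash
python3 -m creep '{"increments":[[0.8,3,0,0,0,0],[2,7.5,0,0,0,0],[3.4,12.5,0,0,0,0],[4.7,17.5,0,0,0,0],[5.9,22,0,0,0,0],[6.6,24.8,0,0,0,0],[6.6,24.8,0,0,0,0],[6.6,24.8,0,0,0,0]]}';python3 -m creep '{"increments":[[0,0,0,0,0,0],[0,0,0,0,0,0]]}' >/dev/null; python3 go.py 0.6182 0.1362 0.20; python3 - <<'E'
from h import *
for n in('side','scene'):
    K,C=cam(n); im,d=snapshot(n); np.savez(n+'4',im=im,d=d,K=K,C=C)
s=np.load('side4.npz')['im'];c=np.load('scene4.npz')['im']
o=np.zeros((450,800,3),np.uint8)
o[:,:395]=cv2.resize(s[130:280,190:320],(395,450)); o[:,400:795]=cv2.resize(c[130:280,205:335],(395,450)); save('v7',o)
E
```

```text
t: 25.05
eef_pos: [0.6193, 0.1351, 0.2965]
eef_rot: [-0.0, 0.112, 0.994, -0.001]
ft_force: [-0.1, 0.2, -2.1]
width: 0.0237
grip_force: 30.0
t 25.3 tcp [0.6196 0.1351 0.2972] q7 1.2 yaw 167.1
shift [0.16 0.08 9.72] n 1.5547771554106553 turn [-0.  0. -0.]
```

View pics/v7.png

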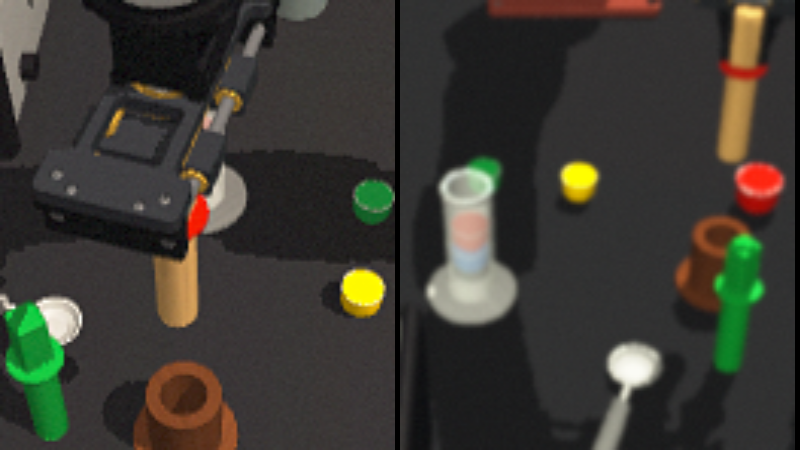

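Both pods are lower in the tube, and the pusher hangs straight above its empty socket. I'm lowering it.

```bash
(python3 -m creep '{"increments":[[0.15,0.08,1.5,0,0,0],[0.15,0.08,4,0,0,0],[0.15,0.08,6.5,0,0,0],[0.15,0.08,9,0,0,0],[0.15,0.08,10,0,0,0],[0.15,0.08,10,0,0,0],[0.15,0.08,10,0,0,0]]}' && python3 ok.py 2.5 && python3 -m creep '{"increments":[[0,0,0.4,0,0,0],[0,0,0.8,0,0,0],[0,0,1.2,0,0,0],[0,0,1.6,0,0,0],[0,0,2.0,0,0,0]]}' && python3 ok.py 2.5 && python3 -m creep '{"increments":[[0,0,0.5,0,0,0],[0,0,1,0,0,0],[0,0,1.5,0,0,0],[0,0,2,0,0,0],[0,0,2.5,0,0,0],[0,0,3,0,0,0]]}' ) | grep -E '^t|eef_pos|ft_force'; python3 go.py 0.6182 0.1362 0.1226
```

```text
t: 26.28
eef_pos: [0.6187, 0.1374, 0.198]
ft_force: [0.8, 0.1, -0.6]
t: 26.9
eef_pos: [0.6181, 0.1373, 0.1767]
ft_force: [-0.2, 1.2, -1.5]
t: 27.65
eef_pos: [0.6182, 0.1373, 0.1467]
ft_force: [0.7, 0.3, -1.1]
t 27.65 tcp [0.6182 0.1373 0.1467] q7 1.24 yaw 167.2
shift [-0.03 -0.11  2.41] n 0.3863808489875226 turn [-0. -0.  0.]
```

```bash
(python3 -m creep '{"increments":[[0,-0.1,0.4,0,0,0],[0,-0.1,0.8,0,0,0],[0,-0.1,1.2,0,0,0],[0,-0.1,1.6,0,0,0],[0,-0.1,1.9,0,0,0],[0,-0.1,2.1,0,0,0]]}' && python3 ok.py 2 && python3 -m creep '{"increments":[[0,0,0.1,0,0,0]]}' && python3 ok.py 2 && python3 -m creep '{"increments":[[0,0,0.1,0,0,0]]}' && python3 ok.py 2 && python3 -m creep '{"increments":[[0,0,0.1,0,0,0]]}' && python3 ok.py 2 && python3 -m creep '{"increments":[[0,0,0.05,0,0,0]]}' && python3 ok.py 2 && python3 -m creep '{"increments":[[0,0,0.05,0,0,0]]}' ) | grep -E '^t|eef_pos|ft_force'
```

```text
t: 28.4
eef_pos: [0.6179, 0.1364, 0.1259]
ft_force: [0.5, -0.7, -1.7]
t: 28.52
eef_pos: [0.6179, 0.1364, 0.125]
ft_force: [-0.0, -0.7, -1.5]
t: 28.65
eef_pos: [0.618, 0.1364, 0.1241]
ft_force: [-0.7, 0.2, -1.5]
t: 28.78
eef_pos: [0.618, 0.1364, 0.1231]
ft_force: [-0.6, 0.9, -1.3]
t: 28.9
eef_pos: [0.618, 0.1364, 0.1226]
ft_force: [-2.1, -0.1, 1.7]
t: 29.02
eef_pos: [0.6181, 0.1363, 0.1226]
ft_force: [-1.8, -0.2, 6.4]
```

```bash
python3 -m creep '{"increments":[[0,0,-0.04,0,0,0],[0,0,-0.04,0,0,0]]}' | grep ft; python3 -m creep '{"increments":[[0,0,0,0,0,0],[0,0,0,0,0,0],[0,0,0,0,0,0],[0,0,0,0,0,0]]}' 0.6 | grep -E 'ft|width'; python3 -m creep '{"increments":[[0,0,-1,0,0,0],[0,0,-3,0,0,0],[0,0,-6,0,0,0],[0,0,-10,0,0,0],[0,0,-14,0,0,0],[-2,0,-17.7,0,0,0],[-4.2,0,-17.7,0,0,0],[-4.2,0,-17.7,0,0,0]]}'; python3 -m creep '{"increments":[[0,0,0,0,0,0],[0,0,0,0,0,0],[0,0,0,0,0,0]]}' >/dev/null; python3 w.py w8; python3 - <<'E'
from h import *
z=np.load('w8.npz');K,C=z['K'],z['C'];P=cloud(K,C,z['d']); r=np.hypot(P[...,0]-.6187,P[...,1]-.1358)
for a,b in((.166,.178),(.113,.124),(.064,.073)):
    m=(r<.04)&(P[...,2]>a)&(P[...,2]<b); p=P[m]
    print(a,m.sum(),((p.min(0)+p.max(0))/2).round(4),p.mean(0).round(4))
r=np.hypot(P[...,0]-.629,P[...,1]+.12); 
for n in('side','scene'):
    K,C=cam(n); im,d=snapshot(n); np.savez(n+'5',im=im,d=d,K=K,C=C)
s=np.load('side5.npz')['im'];c=np.load('scene5.npz')['im']
o=np.zeros((450,800,3),np.uint8)
o[:,:395]=cv2.resize(s[130:330,175:345],(395,450)); o[:,400:795]=cv2.resize(c[140:300,200:340],(395,450)); save('v9',o)
E
```

```text
ft_force: [-0.3, 0.1, 2.1]
ft_force: [-0.5, 0.5, -0.1]
width: 0.0506
t: 30.78
eef_pos: [0.6598, 0.1262, 0.3008]
eef_rot: [0.001, 0.112, 0.994, -0.0]
ft_force: [-0.4, -0.2, -0.5]
width: 0.0522
grip_force: 0.0
0.166 479 [0.6185 0.1358 0.171 ] [0.6183 0.1359 0.1716]
0.113 423 [0.6183 0.1356 0.1174] [0.6138 0.1365 0.1177]
0.064 416 [0.6187 0.1355 0.0687] [0.6106 0.1375 0.0686]
```

View pics/v9.png

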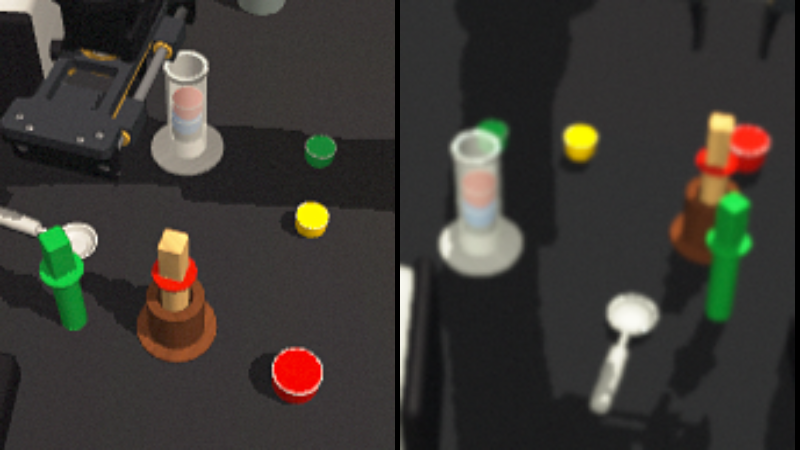

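The pusher stands upright and home (same top height as before). The pods are stacked in the tube, and everything else is where it was.

```bash
python3 -c "
from rig import *
print(finish_job())"
```

```text
the job is handed in; nothing more can be done
None
```

The job is handed in: the red pod went into the tube chamfered end down, the stack was pressed to the stop and held at about 15 N for over a second (highest reading about 15.6 N), and the wooden pusher is back upright and fully home in its stand; the hand-in returned no verdict.

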